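# Reset the tripped breaker at the back of a bench power supply by feel

### The job

The bench power supply has tripped. Take the push rod from the tool rest, feel along the supply's back panel (the side towards you) with its thin tip until you find the access hole, push the breaker button behind it fully home, then lay the rod back level in its notches on the rest. Leave everything else where it is.

Things in the scene. Friction and masses are not known exactly. Their poses are not given: they have to be found in the camera images.
- supply: grey bench power supply, 260 mm wide (y), 138 mm high, fixed on the bench with its back to the robot. Origin: centre of the underside; x from its back to its front (away from the robot), z up. The cover's top and side sheets overhang the back and end at x = -138 mm; inside them a dark frame (face at x = -123 mm) leaves a window, y -48 to 48 mm, z 22 to 122 mm, closed by the back panel
- panel_middle (a point): point on the back panel's face in the middle of its window, 70 mm above the bench; x into the panel, square to it, y along it. The panel is 4 mm thick, flat and closed but for one round 12 mm access hole, centred 70 mm above the bench and anywhere from 36 mm left to 36 mm right of this point: it differs from unit to unit, is not told and must be found by feel
- reset_button (a joint): travel of the flat black breaker button, 18 mm wide, behind the access hole, m: 0 popped out (tripped, as it starts; 18 mm behind the panel's face), 0.008 fully home (26 mm behind it). Moves straight in at about 4 N and stays where it is pushed
- push_rod: straight push rod, 211 mm long, 50 g, in one of the two pairs of notches, tip away from the robot. Origin on its axis, in the middle of its black grip (70 mm long, 14 mm square, flats upright); x to the tip, z up. Buff, round, 12 mm thick either side of the grip: x -101 to -35 mm and 35 to 62 mm; then the thin tip, 6 mm thick with a round end, to x = 110 mm. Its axis lies 48 mm above the bench
- rod_tip (a point): end of the thin tip of the push rod, 110 mm ahead of the rod's origin; axes as the rod's
- tool_rest: tool rest fixed on the bench: dark base 130 (x) by 170 mm (y), 6 mm thick, and two upright bars across it at x = -48 and 48 mm, each with two 90 degree V notches at y = -40 and 40 mm, bottoms 40 mm and lips 61 mm above the bench, 42 mm wide at the top; 88 mm free between the bars. Origin: centre of the underside; x along the tools lying in it, z up
- nut_driver: nut driver, 162 mm long, in the other pair of notches: black handle with a 22 mm thick bulge, short steel shank with a socket end; origin on its axis in the middle of the bulge, x to the socket. To be left there
- breadboard_a: white breadboard with chips, 165 x 55 mm, 14 mm high, on the bench before the supply; origin: centre of the underside. To be left
- breadboard_b: white breadboard with a header board, 165 x 55 mm, 18 mm high; origin: centre of the underside. To be left
- white_box: white plastic network box, 112 x 155 mm, 29 mm high; origin: centre of the underside. To be left
- solder_reel: grey solder reel standing on its flange, 56 mm across, 44 mm high; origin: centre of the underside. To be left
- multimeter: dark hand multimeter lying on its back, 150 x 74 mm, 41 mm high with its dial; origin: centre of the underside. To be left
- sensor_board: small sensor board with two round aluminium cans, 20 x 45 mm, 19 mm high; origin: centre of the underside. To be left
- parts_dish: grey four-part dish of small parts, 100 x 75 mm, 28 mm high; origin: centre of the underside. To be left
Things that resemble listed ones, but are neither listed nor needed, are in the scene too. Leave any purple look-alike of the push_rod alone.

How it is judged:
By the outcome, as a careful person would: the job done as asked, in the order asked, and still so for the second after the job is handed in, with the robot touching nothing.
It also fails if it takes over 64 s, if anything falls off the work surface, if the arm or the gripper's body presses on something with over 40 N, if the wrist force passes 120 N, or if a joint passes its speed limit or range.

### The arm

A 6-joint arm with a two-finger parallel gripper is mounted at the origin on the work surface. World frame = base frame: x ahead of the robot, y to its left, z up, the work surface at z = 0. Lengths are in m, angles in degrees, forces in N, time in s.
With the tool pointing down it reaches from about 0.425 to 1.125 m from the base axis. Payload 14.9 kg.
Tool frame: the origin (TCP) lies midway between the tips of the shut fingers; the grasp point (between the pads) lies r.grasp_offset behind it (r.grasp_offset is the distance from the TCP to the grasp point, in m); z points along the fingers, y is the direction in which the jaws open and shut (so a half turn about z gives the same grasp; the last joint's range is limited). The gripper opens to 91 mm and grips with 3 to 60 N. Pads are 32 mm wide; open, the fingers measure 118 mm over their backs; the gripper's body (76 mm by 178 mm) begins 60 mm behind the grasp point.
Start: joints at [68.967, 21.709, 99.362, -0, 58.929, -1.908], TCP at [0.229, 0.661, 0.214] pointing down, gripper open.
Joint ranges: [-158.91, 158.91], [-42.39, 125.64], [0.06, 152.35], [-60.88, 240.88], [17.5, 164.5], [-176.32, 176.32]. Speed limits (degrees/s): [108.29, 108.29, 136.94, 180, 180, 180].

### API

Orientations are given as a 3x3 rotation matrix whose columns are the frame's x, y, z axes.
In Python, from cell import r gives the robot as it stands.
- The arm moves only by the tool servo_tool, never from a script. Its argument "commands" is a list of rows, each a list of 2 entries, a list of its own where there are three numbers: the shift along the tool's x, y, z in cm, then the turn, a rotation vector about the tool's x, y, z in rad. A call has 1 to 8 rows; each row is the pose to reach, as a shift and turn from the pose commanded when the call began, along the tool's axes at that moment; what a row does not reach only later rows make up. A row lasts 1/12 s, in which the tool goes at most 41.7 mm and 7.16 degrees, less where a joint would pass 70% of its speed; a pose out of reach is approached as far as the arm can. A call with a gripper value outside its range is refused whole. "fingers" is the gripper's target within -1 to 1 (fully open at 1, half-way at 0, shut at -1), set as the call begins (left out, the last holds). The fingers move at their own pace and stop on an object; "squeeze" is the grip in N (left out, the last holds). Time passes only in rows, so rows that repeat a pose let the fingers close. It gives the time, the measured TCP pose, the force and the opening at its end, in the units of the state.
- r.observe(): the state, without advancing time (a new reading comes with each control period).
- r.grab_frame(name): name is "side" or "top" or "wrist"; returns a dict with "img" (480x640x3 uint8, blue, green, red), "fx", "fy", "cx", "cy" (pixels), "xyz" and "attitude" of the camera in the world. Camera axes: x right, y up, looking along -z (the intrinsics and any distortion apply to the point x, -y, -z); pixel columns grow to the right and rows downward; lengths in m; the calibration is good to about 2 mm. A picture is of the moment at which its call begins. There is no depth.
- r.finish_job(): hands the job in, once; it reports no verdict.
The state is a dict: "clock": time; "joint_positions": joint angles; "dq": joint speeds; "effort": joint torques, N m; "position": TCP position; "tool_rot": TCP orientation; "force": force on the tool from outside, world axes, zero at the start; "torque": the same for the moment, N m; "opening": finger opening in m.
Only numpy, scipy, OpenCV 4.12 (cv2) and the standard library are available. Lean on these libraries where they do the work, as an engineer would, in place of code of your own. Each camera call takes 0.05 s, during which the arm holds its last target. There are 200 camera calls.

## Working session

There is one attempt and no reset: what is moved stays moved. The work goes in short steps, Python scripts to look and compute and a tool call to move; the robot and the scene stay as the last step left them, time stands still between calls to the robot, and variables do not carry over. Pictures are saved under pics/ and viewed, about 8 in all and at most 12, crops included, and the job is handed in when it is done.

Besides the shell and the picture viewer there is one more tool, called as a command line: name --argument value ..., lists and objects as JSON in quotes. servo_tool: Moves the arm, as the interface text tells. Its arguments: {"type":"object","properties":{"commands":{"type":"array"},"fingers":{"type":"number"},"squeeze":{"type":"number"}},"required":["commands"]}

```bash
ls; mkdir -p pics
python3 - <<'E'
from cell import r
import cv2,numpy as np
np.set_printoptions(precision=4,suppress=True)
s=r.observe(); print(s); print(r.grasp_offset)
for n in("top","side"):
    f=r.grab_frame(n); cv2.imwrite(f"pics/{n}0.png",f["img"]); print(n,{k:v for k,v in f.items() if k!="img"})
E
```

```text
pics
{'clock': 0.0, 'joint_positions': array([68.9686, 21.7401, 99.3964,  0.0011, 58.928 , -1.9055]), 'dq': array([-0.0994, -0.0764,  0.0148, -0.0475, -0.0177,  0.0637]), 'effort': array([ -0.0021, -76.3726, -43.4365,   0.0649,   0.0425,  -0.0001]), 'position': array([0.2292, 0.661 , 0.2133]), 'tool_rot': array([[-0.9448,  0.3277, -0.0004],
       [ 0.3277,  0.9448, -0.001 ],
       [ 0.0001, -0.0011, -1.    ]]), 'force': array([ 0.0633, -0.1086,  0.3092]), 'torque': array([-0.016 ,  0.0174, -0.0251]), 'opening': 0.09150815602508786}
0.0188
top {'fx': 489.13394893334555, 'fy': 489.13394893334555, 'cx': 321.7436151407159, 'cy': 242.02516113224817, 'xyz': array([ 0.3032, -0.0181,  1.416 ]), 'attitude': array([[-0.0077,  0.9843, -0.1764],
       [-0.9999, -0.0096, -0.0097],
       [-0.0112,  0.1764,  0.9843]])}
side {'fx': 530.8376194417837, 'fy': 530.8376194417837, 'cx': 313.1143068553423, 'cy': 242.39912261071694, 'xyz': array([ 0.0195, -0.6555,  1.0895]), 'attitude': array([[ 0.775 ,  0.4923, -0.3963],
       [-0.632 ,  0.604 , -0.4855],
       [ 0.0004,  0.6267,  0.7792]])}
```

View pics/top0.png

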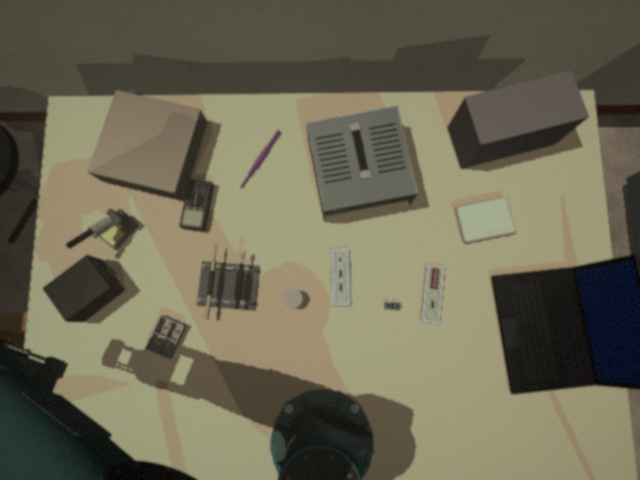

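View pics/side0.png

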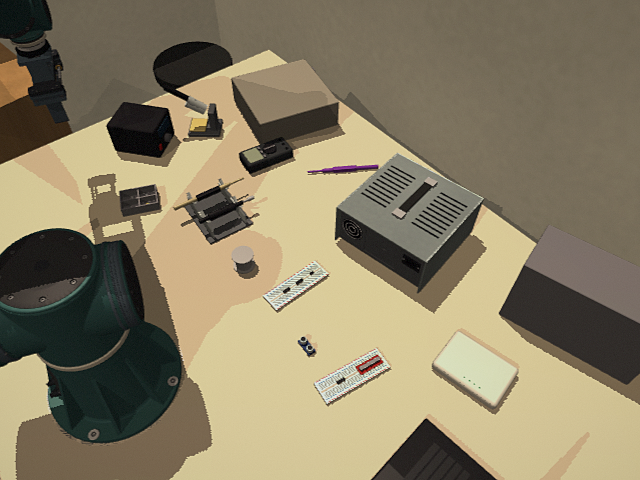

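```bash
cat > h.py <<'E'
from cell import r
import cv2,numpy as np
np.set_printoptions(precision=4,suppress=True)
def ray(f,u,v):
    return f["attitude"]@np.array([(u-f["cx"])/f["fx"],-(v-f["cy"])/f["fy"],-1.])
def cast(f,u,v,z):
    d=ray(f,u,v); return f["xyz"]+d*(z-f["xyz"][2])/d[2]
def proj(f,p):
    q=f["attitude"].T@(np.asarray(p)-f["xyz"]); return f["cx"]+f["fx"]*q[0]/-q[2], f["cy"]-f["fy"]*q[1]/-q[2]
def toolmove(target,R=None):
    "shift in cm and rotvec from the measured pose to target TCP position/rotation"
    s=r.observe(); Q=s["tool_rot"]
    sh=Q.T@(np.asarray(target)-s["position"])*100
    w=cv2.Rodrigues(Q.T@R)[0].ravel() if R is not None else None
    return sh,w
E
python3 - <<'E'
from h import *
t=r.grab_frame("top"); s=r.grab_frame("side")
for p in [(307,122),(399,107),(416,200),(323,215)]: print("sup top",cast(t,*p,.138))
for p in [(399,153),(483,200),(421,263),(336,211)]: print("sup side",cast(s,*p,.138))
for p in [(216,246),(210,319),(240,250),(220,318)]: print("rodish",cast(t,*p,.048))
for p in [(242,179),(175,207)]: print("rod side",cast(s,*p,.048))
a=cv2.resize(t["img"][230:340,170:290],None,fx=3.3,fy=3.3,interpolation=3)
b=cv2.resize(s["img"][165:255,160:270],None,fx=3.6,fy=3.6,interpolation=3)
h=max(a.shape[0],b.shape[0]); o=np.zeros((h,a.shape[1]+b.shape[1],3),np.uint8); o[:a.shape[0],:a.shape[1]]=a;o[:b.shape[0],a.shape[1]:]=b
cv2.imwrite("pics/c1.png",o);print(o.shape)
E
```

```text
sup top [0.8714 0.0328 0.138 ]
sup top [ 0.9125 -0.2239  0.138 ]
sup top [ 0.6447 -0.26    0.138 ]
sup top [ 0.6058 -0.0095  0.138 ]
sup side [0.8735 0.0295 0.138 ]
sup side [ 0.9118 -0.2229  0.138 ]
sup side [ 0.6527 -0.2605  0.138 ]
sup side [ 0.6078 -0.0222  0.138 ]
rodish [0.5398 0.2962 0.048 ]
rodish [0.3348 0.3066 0.048 ]
rodish [0.5277 0.2275 0.048 ]
rodish [0.3373 0.2789 0.048 ]
rod side [0.5389 0.2941 0.048 ]
rod side [0.3408 0.3191 0.048 ]
(363, 792, 3)
```

View pics/c1.png

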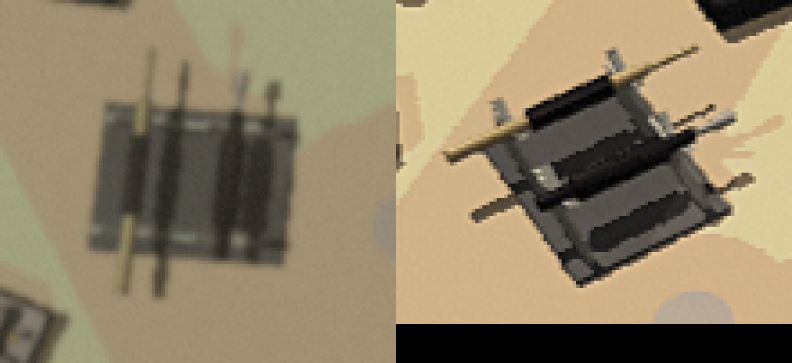

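Run:
```python
from h import *
a=np.radians(175);c,s=np.cos(a),np.sin(a)
R=np.array([[c,s,0],[s,-c,0],[0,0,-1.]])
print(toolmove([.438,.304,.2],R))
```

```text
(array([-31.4232, -26.9062,   1.3734]), array([-0.0006, -0.0001, -0.2465]))
```

servo_tool --commands '[[[-31.4,-26.9,1.3],[0,0,-0.246]],[[-31.4,-26.9,1.3],[0,0,-0.246]],[[-31.4,-26.9,1.3],[0,0,-0.246]],[[-31.4,-26.9,1.3],[0,0,-0.246]],[[-31.4,-26.9,1.3],[0,0,-0.246]],[[-31.4,-26.9,1.3],[0,0,-0.246]],[[-31.4,-26.9,1.3],[0,0,-0.246]],[[-31.4,-26.9,1.3],[0,0,-0.246]]]' --fingers 0.2

```text
clock: 0.87
position: [0.3979, 0.3718, 0.2035]
tool_rot: [[-0.996, 0.087, 0.0], [0.087, 0.996, 0.0], [-0.0, 0.0, -1.0]]
force: [0.5, 0.6, 0.1]
opening: 0.0545
```

servo_tool --commands '[[[-4.6,-6.4,0.3],[0,0,0]],[[-4.6,-6.4,0.3],[0,0,0]],[[-4.6,-6.4,0.3],[0,0,0]]]'

```text
clock: 1.12
position: [0.4396, 0.3016, 0.2002]
tool_rot: [[-0.996, 0.091, 0.0], [0.091, 0.996, -0.001], [-0.0, -0.001, -1.0]]
force: [-0.8, 0.6, 0.1]
opening: 0.0548
```

Run:
```python
from h import *
s=r.observe();print(s["position"],s["force"])
f=r.grab_frame("wrist"); cv2.imwrite("pics/w1.png",f["img"]); print({k:v for k,v in f.items() if k!="img"})
```

```text
[0.4396 0.3016 0.2002] [-0.814  0.614  0.114]
{'fx': 393.0238641862692, 'fy': 393.0238641862692, 'cx': 329.2142830616955, 'cy': 240.76760913860454, 'xyz': array([0.3643, 0.3073, 0.3692]), 'attitude': array([[ 0.0911, -0.9591, -0.268 ],
       [ 0.9958,  0.0874,  0.0258],
       [-0.0013, -0.2693,  0.9631]])}
```

View pics/w1.png

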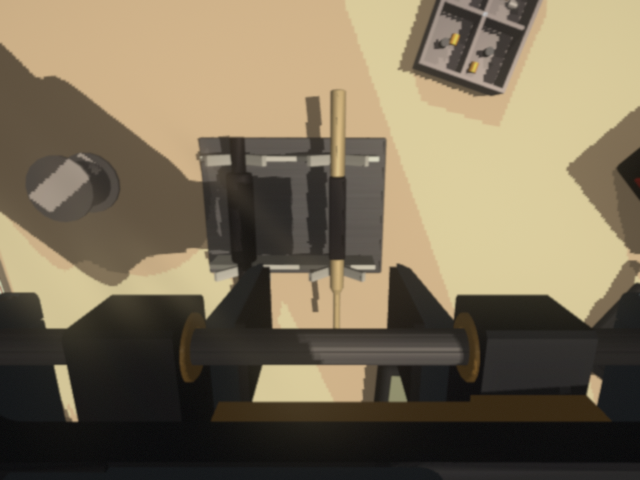

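Run:
```python
from h import *
f=r.grab_frame("wrist"); im=f["img"]
hsv=cv2.cvtColor(im,cv2.COLOR_BGR2HSV)
# left/right edges of rod against dark base per row
rows=[]
for v in list(range(95,135,3))+list(range(140,172,4)):
    l=im[v,320:360].astype(float).sum(1); g=np.diff(l)
    rows.append((v,320+np.argmax(g)+.5,320+np.argmin(g)+.5))
for x in rows: print(x)
for p in [(339,91),(338,177),(338,261),(337,290),(337,320)]: print(p,cast(f,*p,.048))
g=im[140:300,337].astype(int).sum(1); print(g[20:60]);print(g[105:160])
```

```text
(95, np.float64(342.5), np.float64(327.5))
(98, np.float64(342.5), np.float64(327.5))
(101, np.float64(342.5), np.float64(327.5))
(104, np.float64(342.5), np.float64(327.5))
(107, np.float64(342.5), np.float64(327.5))
(110, np.float64(342.5), np.float64(327.5))
(113, np.float64(342.5), np.float64(327.5))
(116, np.float64(342.5), np.float64(327.5))
(119, np.float64(334.5), np.float64(327.5))
(122, np.float64(342.5), np.float64(327.5))
(125, np.float64(342.5), np.float64(327.5))
(128, np.float64(342.5), np.float64(327.5))
(131, np.float64(342.5), np.float64(327.5))
(134, np.float64(342.5), np.float64(327.5))
(140, np.float64(329.5), np.float64(341.5))
(144, np.float64(329.5), np.float64(341.5))
(148, np.float64(334.5), np.float64(341.5))
(152, np.float64(334.5), np.float64(341.5))
(156, np.float64(329.5), np.float64(340.5))
(160, np.float64(329.5), np.float64(327.5))
(164, np.float64(329.5), np.float64(326.5))
(168, np.float64(329.5), np.float64(341.5))
(339, 91) [0.3347 0.3191 0.048 ]
(338, 177) [0.4    0.3127 0.048 ]
(338, 261) [0.4716 0.3066 0.048 ]
(337, 290) [0.4983 0.3034 0.048 ]
(337, 320) [0.5272 0.3009 0.048 ]
[509 509 507 508 507 506 505 506 504 504 502 502 503 499 498 498 483 421
 285 158 126 140 145 145 146 145 145 142 141 141 142 140 143 139 139 142
 137 137 139 136]
[123 122 124 125 126 127 124 122 127 126 126 127 128 128 133 208 358 452
 483 486 487 487 486 486 485 486 485 484 485 483 482 482 482 480 479 480
 478 479 478 478 478 475 475 475 473 464 442 436 437 439 438 446 450 451
 451]
```

servo_tool --commands '[[[0.4,0.75,4],[0,0,0]],[[0.4,0.75,8],[0,0,0]],[[0.4,0.75,11.5],[0,0,0]],[[0.4,0.75,14.5],[0,0,0]],[[0.4,0.75,16.5],[0,0,0]],[[0.4,0.75,17.1],[0,0,0]],[[0.4,0.75,17.1],[0,0,0]]]'

```text
clock: 1.8
position: [0.433, 0.3141, 0.0282]
tool_rot: [[-0.996, 0.087, -0.002], [0.087, 0.996, -0.001], [0.002, -0.002, -1.0]]
force: [-1.1, -0.5, 0.1]
opening: 0.0548
```

Run:
```python
from h import *
s=r.observe();print(s["position"],s["force"],s["tool_rot"])
f=r.grab_frame("wrist"); cv2.imwrite("pics/w2.png",f["img"][:,100:540])
```

```text
[0.433  0.3141 0.0282] [-1.1122 -0.5163  0.1063] [[-0.9962  0.0865 -0.0023]
 [ 0.0865  0.9962 -0.0014]
 [ 0.0021 -0.0016 -1.    ]]
```

View pics/w2.png

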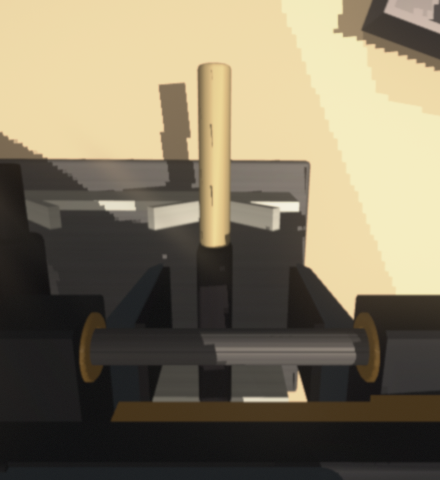

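servo_tool --commands '[[[-0.13,-0.23,0],[0,0,0]],[[-0.13,-0.23,0],[0,0,0]],[[-0.13,-0.23,0],[0,0,0]],[[-0.13,-0.23,0],[0,0,0]],[[-0.13,-0.23,0],[0,0,0]]]' --fingers -0.45

```text
clock: 2.27
position: [0.4357, 0.3115, 0.0301]
tool_rot: [[-0.996, 0.088, 0.001], [0.088, 0.996, 0.001], [-0.001, 0.001, -1.0]]
force: [-0.6, 0.5, -0.3]
opening: 0.0264
```

Run:
```python
from h import *
s=r.observe();print(s["position"],s["force"],s["opening"])
f=r.grab_frame("wrist"); cv2.imwrite("pics/w3.png",cv2.resize(f["img"][180:420,220:440],None,fx=2.4,fy=2.4))
```

```text
[0.4357 0.3115 0.0301] [-0.61    0.4774 -0.2828] 0.02637931247217668
```

View pics/w3.png

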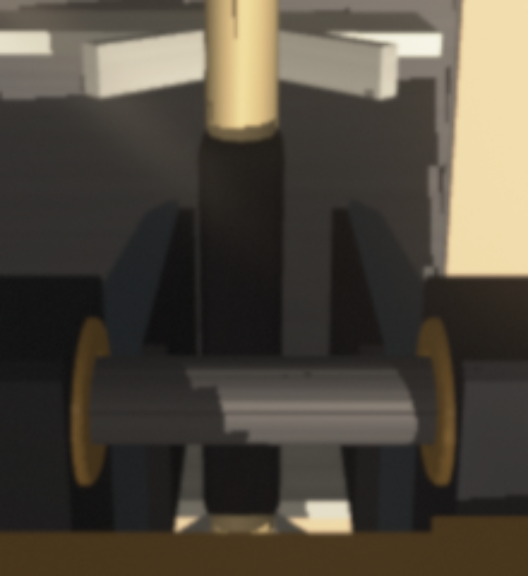

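servo_tool --commands '[[[0,-0.35,0],[0,0,0]],[[0,-0.35,0],[0,0,0]],[[0,-0.35,0],[0,0,0]],[[0,-0.35,0],[0,0,0]]]' --fingers -0.6

```text
clock: 2.65
position: [0.4351, 0.3077, 0.0295]
tool_rot: [[-0.996, 0.088, -0.0], [0.088, 0.996, -0.0], [0.0, -0.0, -1.0]]
force: [-0.2, 0.7, 0.1]
opening: 0.0183
```

Run:
```python
from h import *
s=r.observe();print(s["position"],s["force"],s["opening"])
f=r.grab_frame("wrist"); im=f["img"].astype(int).sum(2)
for v in (235,245): print(v,im[v,310:350])
for v in (300,310): print(v,im[v,275:385])
```

```text
[0.4351 0.3077 0.0295] [-0.249   0.663   0.0538] 0.018266025043788898
235 [160 162 162 156 142 155 206 245 256 264 273 285 293 297 301 303 309 313
 316 320 320 313 298 274 264 261 258 253 244 239 229 222 212 193 166 148
 157 162 162 163]
245 [159 149 121  99  98  98  97  95  98  97  97  97  96  97  94  96  98  97
  95  94  97  94  91  96  95  96  94  94  97  96  95  93  92  96  91  91
  93 112 136 157]
300 [ 68  74  80  91 100 105 106 104 105 105 105 105 107 103 105 106 102 104
 104 100  91  67  58  52  57  54  56  55  58  53  52  50  55  61  86 119
 127 105  71  60  66  64  68  71  69  69  68  69  70  70  72  72  71  67
  67  70  72  68  68  71  66  67  68  67  71  67  67  74  69  68  68  82
 109 127 106  75  65  67  67  67  65  67  67  69  65  68  64  78  91 108
 111 114 114 113 114 115 110 114 111 114 115 116 116 115 114 106  86  78
  84  81]
310 [ 56  56  55  70  90  96 103 102 104 102 102 101 105 102 103 104 104  99
  89  62  56  55  51  55  54  53  55  56  58  55  55  53  55  54  75 109
 127 109  73  62  61  67  68  71  66  67  67  72  64  67  65  59  66  65
  73  68  67  60  65  61  66  64  68  66  70  67  68  70  63  61  65  82
 115 119  96  71  61  63  64  65  64  66  71  65  65  65  65  67  68  73
  92 108 114 112 112 114 113 111 111 112 112 113 112 112 109  94  82  76
  80  81]
```

servo_tool --commands '[[[0,0,0],[0,0,0]],[[0,0,0],[0,0,0]],[[0,0,0],[0,0,0]],[[0,0,0],[0,0,0]],[[0,0,0],[0,0,0]]]' --fingers -1 --squeeze 50

```text
clock: 3.12
position: [0.4351, 0.3078, 0.0295]
tool_rot: [[-0.996, 0.088, 0.0], [0.088, 0.996, 0.0], [0.0, 0.0, -1.0]]
force: [-0.7, -0.6, 1.3]
opening: 0.0137
```

Run:
```python
from h import *
s=r.observe();print(s["position"],s["force"],s["opening"],s["tool_rot"])
t=r.grab_frame("top"); sd=r.grab_frame("side")
# supply edges
a=cv2.resize(t["img"][90:230,295:430],None,fx=2.9,fy=2.9,interpolation=3); b=cv2.resize(sd["img"][145:300,320:500],None,fx=2.2,fy=2.2,interpolation=3)
h=max(a.shape[0],b.shape[0]); o=np.zeros((h,a.shape[1]+b.shape[1],3),np.uint8); o[:a.shape[0],:a.shape[1]]=a;o[:b.shape[0],a.shape[1]:]=b
cv2.imwrite("pics/c2.png",o);print(o.shape,a.shape)
```

```text
[0.4351 0.3078 0.0295] [-0.7327 -0.6403  1.3202] 0.013699934643928477 [[-0.9961  0.0878  0.    ]
 [ 0.0878  0.9961  0.    ]
 [ 0.      0.     -1.    ]]
(406, 788, 3) (406, 392, 3)
```

View pics/c2.png

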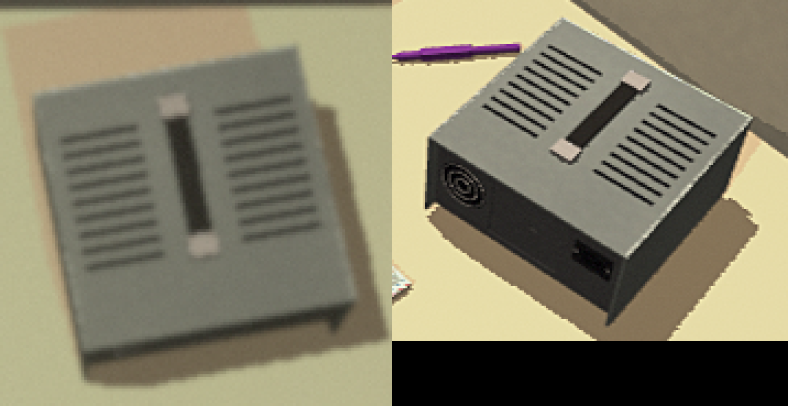

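Run:
```python
from h import *
t=r.grab_frame("top"); s=r.grab_frame("side")
T=np.array([cast(t,*p,.138) for p in [(324.,211.4),(416.7,194.5),(397,105.9),(307.4,122.8)]])
S=np.array([cast(s,*p,.138) for p in [(335.9,207.3),(425.9,260.9),(482.7,198.6),(395.5,154.1)]])
ref=np.array([[-138,130],[-138,-130],[138,-130],[138,130]])/1000
for P in(T,S,(T+S)/2):
    print(P[:,:2]); 
    a,b=P[:2,:2]; print("w",np.linalg.norm(a-b),"depth",np.linalg.norm(P[1,:2]-P[2,:2]))
    c=P[:,:2].mean(0); q=P[:,:2]-c; th=np.arctan2((ref[:,0]*q[:,1]-ref[:,1]*q[:,0]).sum(),(ref*q).sum())
    x=np.array([np.cos(th),np.sin(th)]); mid=(a+b)/2
    print("yaw",np.degrees(th),"backmid",mid,"frame face mid",mid+.015*x)
    # spot on panel plane
    n=np.r_[x,0]; p0=np.r_[mid+.019*x,0.07]
    d=ray(s,384.1,249.5); h=s["xyz"]+d*((p0-s["xyz"])@n)/(d@n); y=np.array([-x[1],x[0],0]); print("spot",h,"y",(h-p0)@y)
```

```text
[[ 0.6157 -0.0123]
 [ 0.6599 -0.2625]
 [ 0.9159 -0.2184]
 [ 0.869   0.0317]]
w 0.2541423985291454 depth 0.25973766486631394
yaw 10.054576977094593 backmid [ 0.6378 -0.1374] frame face mid [ 0.6526 -0.1348]
spot [ 0.6587 -0.1465  0.0691] y -0.012574864247934477
[[ 0.6155 -0.0129]
 [ 0.6655 -0.2633]
 [ 0.9149 -0.2194]
 [ 0.8632  0.0323]]
w 0.2553920294723396 depth 0.2532405781052759
yaw 10.790217322644603 backmid [ 0.6405 -0.1381] frame face mid [ 0.6552 -0.1353]
spot [ 0.6611 -0.1446  0.0653] y -0.010227928475147125
[[ 0.6156 -0.0126]
 [ 0.6627 -0.2629]
 [ 0.9154 -0.2189]
 [ 0.8661  0.032 ]]
w 0.2547514542785976 depth 0.25648866160751355
yaw 10.420859073486017 backmid [ 0.6392 -0.1377] frame face mid [ 0.6539 -0.135 ]
spot [ 0.6599 -0.1455  0.0672] y -0.01139658111898518
```

servo_tool --commands '[[[0,0,-1],[0,0,0]],[[0,0,-3],[0,0,0]],[[0,0,-6],[0,0,0]],[[0,0,-9],[0,0,0]],[[0,0,-10],[0,0,0]],[[0,0,-10],[0,0,0]]]'

```text
clock: 3.82
position: [0.4364, 0.3087, 0.1324]
tool_rot: [[-0.996, 0.088, 0.004], [0.088, 0.996, 0.003], [-0.004, 0.003, -1.0]]
force: [0.2, -0.0, -1.7]
opening: 0.0136
```

Run:
```python
from h import *
s=r.observe();print(s["position"],s["force"],s["opening"])
a=np.radians(190.2);c,q=np.cos(a),np.sin(a)
R=np.array([[c,q,0],[q,-c,0],[0,0,-1.]])
print(toolmove([.508,-.172,.13],R))
```

```text
[0.4364 0.3087 0.1324] [ 0.1924 -0.0372 -1.6723] 0.013584531461850553
(array([-11.3396, -47.2585,   0.1507]), array([ 0.0024,  0.0042, -0.2657]))
```

servo_tool --commands '[[[-0.8,-3.4,0],[0,0,-0.02]],[[-1.7,-7.2,0],[0,0,-0.05]],[[-2.7,-11.1,0],[0,0,-0.08]],[[-3.6,-15,0],[0,0,-0.11]],[[-4.6,-18.9,0],[0,0,-0.14]],[[-5.5,-22.8,0],[0,0,-0.17]],[[-6.5,-26.7,0],[0,0,-0.2]],[[-7.4,-30.6,0],[0,0,-0.22]]]'

```text
clock: 4.48
position: [0.4811, -0.0054, 0.1284]
tool_rot: [[-0.991, -0.134, -0.001], [-0.134, 0.991, 0.0], [0.001, 0.0, -1.0]]
force: [0.8, 0.4, -0.3]
opening: 0.0137
```

Run:
```python
from h import *
s=r.observe();print(s["position"],s["force"],s["opening"])
a=np.radians(190.2);c,q=np.cos(a),np.sin(a)
R=np.array([[c,q,0],[q,-c,0],[0,0,-1.]])
print(toolmove([.508,-.172,.13],R),toolmove([.498,-.174,.0515],R))
```

```text
[ 0.4811 -0.0054  0.1284] [ 0.8403  0.4316 -0.3216] 0.013702022768657193
(array([ -0.4375, -16.8669,  -0.1652]), array([ 0.0003, -0.0014, -0.044 ])) (array([  0.5695, -16.9334,   7.6862]), array([ 0.0003, -0.0014, -0.044 ]))
```

servo_tool --commands '[[[0.1,-4,0],[0,0,-0.02]],[[0.3,-8,0],[0,0,-0.044]],[[0.4,-12,0],[0,0,-0.044]],[[0.5,-15,1],[0,0,-0.044]],[[0.57,-16.9,4],[0,0,-0.044]],[[0.57,-16.9,6.5],[0,0,-0.044]],[[0.57,-16.9,7.7],[0,0,-0.044]],[[0.57,-16.9,7.7],[0,0,-0.044]]]'

```text
clock: 5.15
position: [0.4961, -0.1708, 0.0492]
tool_rot: [[-0.985, -0.175, -0.006], [-0.175, 0.985, 0.002], [0.005, 0.003, -1.0]]
force: [-0.2, 0.8, -0.6]
opening: 0.0136
```

servo_tool --commands '[[[0,0,0],[0,0,0]],[[0,0,0],[0,0,0]],[[0,0,0],[0,0,0]],[[0,0,0],[0,0,0]]]'

```text
clock: 5.48
position: [0.4993, -0.1716, 0.0536]
tool_rot: [[-0.984, -0.176, 0.002], [-0.176, 0.984, -0.001], [-0.002, -0.001, -1.0]]
force: [0.5, 0.8, -0.5]
opening: 0.014
```

Run:
```python
from h import *
s=r.observe();print(s["position"],s["force"],s["opening"],s["tool_rot"])
sd=r.grab_frame("side"); t=r.grab_frame("top")
a=cv2.resize(t["img"][180:290,295:430],None,fx=2.9,fy=2.9,interpolation=3); b=cv2.resize(sd["img"][180:320,290:450],None,fx=2.5,fy=2.5,interpolation=3)
h=max(a.shape[0],b.shape[0]); o=np.zeros((h,a.shape[1]+b.shape[1],3),np.uint8); o[:a.shape[0],:a.shape[1]]=a;o[:b.shape[0],a.shape[1]:]=b
cv2.imwrite("pics/c3.png",o);print(o.shape,a.shape)
```

```text
[ 0.4993 -0.1716  0.0536] [ 0.5489  0.7518 -0.5276] 0.014031692101424282 [[-0.9844 -0.1761  0.0017]
 [-0.1761  0.9844 -0.0007]
 [-0.0015 -0.001  -1.    ]]
(350, 792, 3) (319, 392, 3)
```

View pics/c3.png

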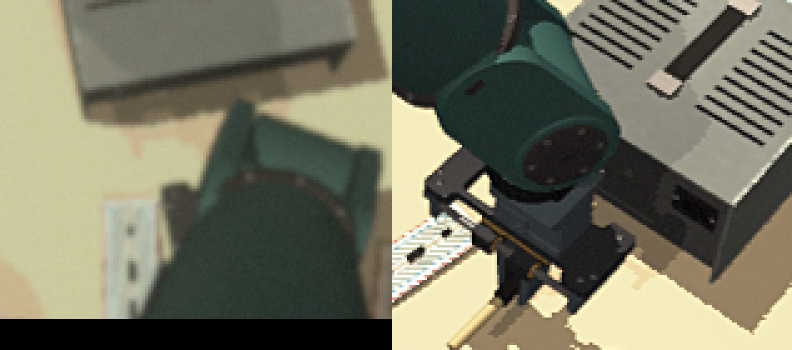

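servo_tool --commands '[[[-1.5,0,0.1],[0,0,0]],[[-3,0,0.1],[0,0,0]],[[-4,0,0.1],[0,0,0]],[[-4.5,0,0.1],[0,0,0]],[[-4.6,0,0.1],[0,0,0]],[[-4.6,0,0.1],[0,0,0]],[[-4.6,0,0.1],[0,0,0]]]'

```text
clock: 6.17
position: [0.5432, -0.1636, 0.0514]
tool_rot: [[-0.985, -0.175, -0.001], [-0.175, 0.985, 0.0], [0.0, 0.0, -1.0]]
force: [-1.0, 0.2, -0.1]
opening: 0.0135
```

servo_tool --commands '[[[-0.2,0,0],[0,0,0]],[[-0.3,0,0],[0,0,0]],[[-0.3,0,0],[0,0,0]]]'

```text
clock: 6.42
position: [0.5468, -0.1633, 0.0515]
tool_rot: [[-0.985, -0.175, 0.0], [-0.175, 0.985, -0.0], [-0.0, -0.0, -1.0]]
force: [-0.4, -0.7, -0.5]
opening: 0.0134
```

servo_tool --commands '[[[-0.2,0,0],[0,0,0]],[[-0.3,0,0],[0,0,0]],[[-0.3,0,0],[0,0,0]]]'

```text
clock: 6.67
position: [0.55, -0.1627, 0.0515]
tool_rot: [[-0.985, -0.175, 0.0], [-0.175, 0.985, -0.0], [-0.0, -0.0, -1.0]]
force: [0.0, 0.3, -0.2]
opening: 0.0135
```

servo_tool --commands '[[[-0.2,0,0],[0,0,0]],[[-0.2,0,0],[0,0,0]],[[-0.2,0,0],[0,0,0]]]'

```text
clock: 6.92
position: [0.5518, -0.1623, 0.0515]
tool_rot: [[-0.985, -0.175, 0.0], [-0.175, 0.985, -0.0], [-0.0, -0.0, -1.0]]
force: [0.4, -0.7, 0.0]
opening: 0.0134
```

servo_tool --commands '[[[-0.2,0,0],[0,0,0]],[[-0.2,0,0],[0,0,0]],[[-0.2,0,0],[0,0,0]]]'

```text
clock: 7.17
position: [0.5538, -0.1619, 0.0514]
tool_rot: [[-0.985, -0.175, 0.0], [-0.175, 0.985, -0.0], [-0.0, -0.0, -1.0]]
force: [0.2, -0.0, 0.3]
opening: 0.0133
```

servo_tool --commands '[[[-0.2,0,0],[0,0,0]],[[-0.2,0,0],[0,0,0]],[[-0.2,0,0],[0,0,0]]]'

```text
clock: 7.42
position: [0.5557, -0.1616, 0.0515]
tool_rot: [[-0.985, -0.175, 0.0], [-0.175, 0.985, -0.0], [-0.0, -0.0, -1.0]]
force: [-0.4, -0.3, -1.0]
opening: 0.0137
```

servo_tool --commands '[[[-0.2,0,0],[0,0,0]],[[-0.2,0,0],[0,0,0]],[[-0.2,0,0],[0,0,0]]]'

```text
clock: 7.67
position: [0.5578, -0.1612, 0.0515]
tool_rot: [[-0.985, -0.175, 0.0], [-0.175, 0.985, -0.0], [-0.0, -0.0, -1.0]]
force: [-0.3, 0.5, -0.9]
opening: 0.0135
```

servo_tool --commands '[[[-0.2,0,0],[0,0,0]],[[-0.2,0,0],[0,0,0]],[[-0.2,0,0],[0,0,0]]]'

```text
clock: 7.92
position: [0.5597, -0.1609, 0.0515]
tool_rot: [[-0.985, -0.175, 0.0], [-0.175, 0.985, -0.0], [-0.0, -0.0, -1.0]]
force: [-0.3, 0.5, -1.3]
opening: 0.0138
```

servo_tool --commands '[[[-0.2,0,0],[0,0,0]],[[-0.2,0,0],[0,0,0]],[[-0.2,0,0],[0,0,0]]]'

```text
clock: 8.17
position: [0.5617, -0.1605, 0.0515]
tool_rot: [[-0.985, -0.175, 0.0], [-0.175, 0.985, -0.0], [-0.0, -0.0, -1.0]]
force: [-0.4, 0.7, -0.9]
opening: 0.0135
```

servo_tool --commands '[[[-0.2,0,0],[0,0,0]],[[-0.2,0,0],[0,0,0]],[[-0.2,0,0],[0,0,0]]]'

```text
clock: 8.42
position: [0.5636, -0.1602, 0.0515]
tool_rot: [[-0.985, -0.175, 0.0], [-0.175, 0.985, -0.0], [-0.0, -0.0, -1.0]]
force: [-0.2, 0.2, -0.5]
opening: 0.0134
```

servo_tool --commands '[[[-0.2,0,0],[0,0,0]],[[-0.2,0,0],[0,0,0]],[[-0.2,0,0],[0,0,0]]]'

```text
clock: 8.67
position: [0.5657, -0.1599, 0.0515]
tool_rot: [[-0.985, -0.175, 0.0], [-0.175, 0.985, -0.0], [-0.0, -0.0, -1.0]]
force: [0.2, -0.7, -1.4]
opening: 0.0137
```

servo_tool --commands '[[[-0.2,0,0],[0,0,0]],[[-0.2,0,0],[0,0,0]],[[-0.2,0,0],[0,0,0]]]'

```text
clock: 8.92
position: [0.5676, -0.1595, 0.0515]
tool_rot: [[-0.984, -0.175, 0.0], [-0.175, 0.984, -0.0], [-0.0, -0.0, -1.0]]
force: [-1.1, 0.1, -1.2]
opening: 0.0137
```

servo_tool --commands '[[[-0.2,0,0],[0,0,0]],[[-0.2,0,0],[0,0,0]],[[-0.2,0,0],[0,0,0]]]'

```text
clock: 9.17
position: [0.5694, -0.1591, 0.0514]
tool_rot: [[-0.985, -0.175, -0.0], [-0.175, 0.985, 0.0], [0.0, 0.0, -1.0]]
force: [-1.2, -0.1, 0.2]
opening: 0.0132
```

servo_tool --commands '[[[-0.2,0,0],[0,0,0]],[[-0.2,0,0],[0,0,0]],[[-0.2,0,0],[0,0,0]]]'

```text
clock: 9.42
position: [0.5712, -0.1587, 0.0513]
tool_rot: [[-0.985, -0.175, -0.001], [-0.175, 0.985, 0.0], [0.001, 0.0, -1.0]]
force: [-3.4, -1.2, -0.1]
opening: 0.0139
```

Run:
```python
from h import *
s=r.observe();print(s["position"],s["force"],s["opening"],s["torque"])
f=r.grab_frame("wrist"); cv2.imwrite("pics/w4.png",f["img"])
```

```text
[ 0.5712 -0.1587  0.0513] [-3.4049 -1.2449 -0.0544] 0.013920230853895448 [-0.0393  0.498  -0.0028]
```

View pics/w4.png

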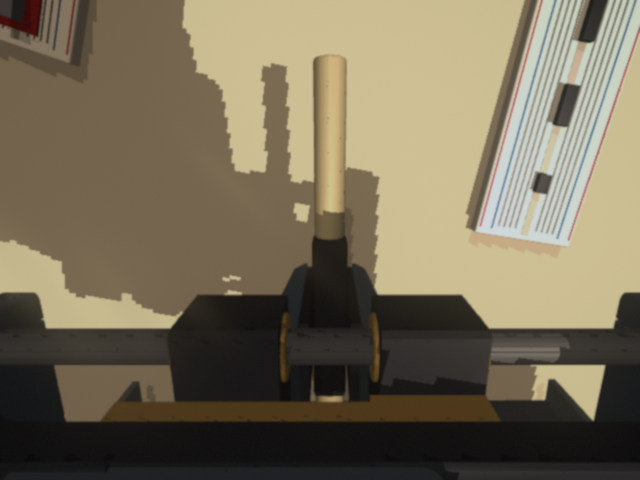

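servo_tool --commands '[[[-0.1,0,0],[0,0,0]],[[-0.2,0,0],[0,0,0]],[[-0.2,0,0],[0,0,0]]]'

```text
clock: 9.72
position: [0.5734, -0.1584, 0.0514]
tool_rot: [[-0.984, -0.175, -0.0], [-0.175, 0.984, 0.0], [0.0, 0.0, -1.0]]
force: [-3.6, -1.1, -0.8]
opening: 0.0135
```

servo_tool --commands '[[[-0.1,0,0],[0,0,0]],[[-0.2,0,0],[0,0,0]],[[-0.2,0,0],[0,0,0]]]'

```text
clock: 9.97
position: [0.5755, -0.158, 0.0514]
tool_rot: [[-0.985, -0.175, -0.0], [-0.175, 0.985, 0.0], [0.0, 0.0, -1.0]]
force: [-3.7, 0.4, -1.1]
opening: 0.0135
```

servo_tool --commands '[[[-0.1,0,0],[0,0,0]],[[-0.2,0,0],[0,0,0]],[[-0.2,0,0],[0,0,0]]]'

```text
clock: 10.22
position: [0.5775, -0.1577, 0.0515]
tool_rot: [[-0.985, -0.175, 0.0], [-0.175, 0.985, -0.0], [-0.0, -0.0, -1.0]]
force: [-2.5, -0.2, 0.1]
opening: 0.0139
```

servo_tool --commands '[[[-0.1,0,0],[0,0,0]],[[-0.2,0,0],[0,0,0]],[[-0.2,0,0],[0,0,0]]]'

```text
clock: 10.47
position: [0.578, -0.1573, 0.051]
tool_rot: [[-0.985, -0.175, -0.003], [-0.175, 0.985, 0.0], [0.003, 0.001, -1.0]]
force: [-12.1, -2.3, 2.8]
opening: 0.0135
```

servo_tool --commands '[[[-0.1,0,0],[0,0,0]],[[-0.1,0,0],[0,0,0]],[[-0.1,0,0],[0,0,0]]]'

```text
clock: 10.72
position: [0.5781, -0.1571, 0.0508]
tool_rot: [[-0.985, -0.175, -0.004], [-0.175, 0.985, 0.001], [0.004, 0.001, -1.0]]
force: [-17.3, -4.3, 4.7]
opening: 0.0137
```

servo_tool --commands '[[[0.3,0,0],[0,0,0]],[[1,0,0],[0,0,0]],[[2,0,0],[0,0,0]],[[3.5,0,0],[0,0,0]],[[5.5,0,0],[0,0,0]],[[7.5,0,0],[0,0,0]],[[8,0,0],[0,0,0]],[[8,0,-1],[0,0,0]]]'

```text
clock: 11.38
position: [0.4994, -0.171, 0.0606]
tool_rot: [[-0.985, -0.174, -0.002], [-0.174, 0.985, 0.001], [0.002, 0.001, -1.0]]
force: [-0.0, -0.1, -0.7]
opening: 0.0135
```

servo_tool --commands '[[[0,0,-2.5],[0,0,0]],[[0,0,-5.5],[0,0,0]],[[0,0,-7],[0,0,0]],[[0,0,-7],[0,0,0]],[[0,0,-7],[0,0,0]]]'

```text
clock: 11.8
position: [0.5029, -0.1715, 0.1328]
tool_rot: [[-0.984, -0.175, 0.003], [-0.175, 0.984, -0.001], [-0.003, -0.002, -1.0]]
force: [0.1, -0.1, -1.1]
opening: 0.0136
```

Run:
```python
from h import *
s=r.observe();print(s["position"],s["force"],s["opening"])
a=np.radians(174.97);c,q=np.cos(a),np.sin(a)
R=np.array([[c,q,0],[q,-c,0],[0,0,-1.]])
print(toolmove([.4351,.3078,.13],R))
f=r.grab_frame("wrist"); cv2.imwrite("pics/w5.png",f["img"][:,180:480]); sd=r.grab_frame("side"); cv2.imwrite("pics/s5.png",sd["img"])
# grip/tail edge in wrist image, compare with w4 (held before push) and w3
for n,im in(("now",f["img"]),("w4",cv2.imread("pics/w4.png"))):
    g=im[30:300,330].astype(int).sum(1); print(n,np.argmin(np.diff(g[150:240]))+180, np.argmax(np.abs(np.diff(g[:60])))+30)
```

```text
[ 0.5029 -0.1715  0.1328] [ 0.1252 -0.057  -1.0869] 0.013552216089841288
(array([-1.7372, 48.3728,  0.2081]), array([-0.0012,  0.0029,  0.2642]))
now 211 54
w4 211 53
```

servo_tool --commands '[[[-0.1,3.4,0],[0,0,0.02]],[[-0.3,7.2,0],[0,0,0.05]],[[-0.4,11.1,0],[0,0,0.08]],[[-0.5,15,0],[0,0,0.11]],[[-0.7,18.9,0],[0,0,0.14]],[[-0.8,22.8,0],[0,0,0.17]],[[-1,26.7,0],[0,0,0.2]],[[-1.1,30.6,0],[0,0,0.23]]]'

```text
clock: 12.57
position: [0.4577, 0.1337, 0.1305]
tool_rot: [[-0.998, 0.055, -0.001], [0.055, 0.998, -0.0], [0.001, -0.0, -1.0]]
force: [1.0, 0.1, -0.0]
opening: 0.0135
```

Run:
```python
from h import *
s=r.observe();print(s["position"])
a=np.radians(174.97);c,q=np.cos(a),np.sin(a)
R=np.array([[c,q,0],[q,-c,0],[0,0,-1.]])
print(toolmove([.4351,.3078,.13],R))
```

```text
[0.4577 0.1337 0.1305]
(array([ 3.2167, 17.2572,  0.0488]), array([-0.0005, -0.0015,  0.0324]))
```

servo_tool --commands '[[[0.7,4,0],[0,0,0.03]],[[1.5,8,0],[0,0,0.032]],[[2.2,12,0],[0,0,0.032]],[[2.8,15,0],[0,0,0.032]],[[3.2,17.2,0],[0,0,0.032]],[[3.2,17.2,0],[0,0,0.032]],[[3.2,17.2,0],[0,0,0.032]],[[3.2,17.2,0],[0,0,0.032]]]'

```text
clock: 13.23
position: [0.4355, 0.3048, 0.1305]
tool_rot: [[-0.996, 0.085, -0.001], [0.085, 0.996, -0.001], [0.001, -0.001, -1.0]]
force: [0.2, 0.3, -0.9]
opening: 0.0138
```

servo_tool --commands '[[[0,0,1],[0,0,0]],[[0,0,2],[0,0,0]],[[0,0,2.5],[0,0,0]],[[0,0,2.5],[0,0,0]],[[0,0,2.5],[0,0,0]],[[0,0,2.5],[0,0,0]]]'

```text
clock: 13.73
position: [0.4362, 0.3053, 0.1065]
tool_rot: [[-0.996, 0.086, -0.0], [0.086, 0.996, -0.0], [0.0, -0.0, -1.0]]
force: [0.8, -0.2, -0.7]
opening: 0.0136
```

Run:
```python
from h import *
s=r.observe();print(s["position"])
a=np.radians(174.97);c,q=np.cos(a),np.sin(a)
R=np.array([[c,q,0],[q,-c,0],[0,0,-1.]])
print(toolmove([.4351,.3078,.0295],R))
```

```text
[0.4362 0.3053 0.1065]
(array([0.128 , 0.2416, 7.6985]), array([-0.    , -0.    ,  0.0017]))
```

servo_tool --commands '[[[0.13,0.24,0.3],[0,0,0.002]],[[0.13,0.24,1.2],[0,0,0.002]],[[0.13,0.24,3],[0,0,0.002]],[[0.13,0.24,4.7],[0,0,0.002]],[[0.13,0.24,5],[0,0,0.002]],[[0.13,0.24,5],[0,0,0.002]],[[0.13,0.24,5],[0,0,0.002]]]'

```text
clock: 14.32
position: [0.435, 0.308, 0.0567]
tool_rot: [[-0.996, 0.088, -0.0], [0.088, 0.996, -0.0], [0.0, -0.0, -1.0]]
force: [0.3, 0.2, -0.5]
opening: 0.0135
```

Run:
```python
from h import *
s=r.observe();print(s["position"],s["force"])
a=np.radians(174.97);c,q=np.cos(a),np.sin(a)
R=np.array([[c,q,0],[q,-c,0],[0,0,-1.]])
print(toolmove([.4351,.3078,.0295],R))
```

```text
[0.435  0.308  0.0567] [ 0.2603  0.1507 -0.4994]
(array([-0.0122, -0.0234,  2.716 ]), array([-0.0001, -0.0001,  0.0001]))
```

servo_tool --commands '[[[0,0,0.5],[0,0,0]],[[0,0,1.2],[0,0,0]],[[0,0,1.8],[0,0,0]],[[0,0,2.3],[0,0,0]],[[0,0,2.6],[0,0,0]],[[0,0,2.7],[0,0,0]],[[0,0,2.7],[0,0,0]],[[0,0,2.7],[0,0,0]]]'

```text
clock: 14.98
position: [0.4347, 0.3078, 0.0293]
tool_rot: [[-0.996, 0.088, -0.001], [0.088, 0.996, -0.0], [0.001, -0.0, -1.0]]
force: [-1.7, -0.8, 1.3]
opening: 0.0135
```

servo_tool --commands '[[[0,0,0],[0,0,0]],[[0,0,0],[0,0,0]]]'

```text
clock: 15.15
position: [0.4347, 0.3078, 0.0294]
tool_rot: [[-0.996, 0.088, -0.0], [0.088, 0.996, -0.0], [0.0, -0.0, -1.0]]
force: [-2.2, -0.3, 1.4]
opening: 0.0137
```

servo_tool --commands '[[[0,0,0],[0,0,0]],[[0,0,0],[0,0,0]],[[0,0,0],[0,0,0]],[[0,0,0],[0,0,0]],[[0,0,0],[0,0,0]],[[0,0,0],[0,0,0]]]' --fingers 0.1

```text
clock: 15.65
position: [0.435, 0.308, 0.0295]
tool_rot: [[-0.996, 0.088, 0.0], [0.088, 0.996, 0.0], [-0.0, 0.0, -1.0]]
force: [0.3, -0.1, -0.3]
opening: 0.049
```

servo_tool --commands '[[[0,0,-1],[0,0,0]],[[0,0,-3],[0,0,0]],[[0,0,-6],[0,0,0]],[[0,0,-10],[0,0,0]],[[0,0,-13.5],[0,0,0]],[[0,0,-17],[0,0,0]],[[0,0,-17],[0,0,0]],[[0,0,-17],[0,0,0]]]'

```text
clock: 16.32
position: [0.4359, 0.3085, 0.2021]
tool_rot: [[-0.996, 0.088, 0.004], [0.088, 0.996, 0.002], [-0.004, 0.003, -1.0]]
force: [0.2, -0.3, -0.7]
opening: 0.0502
```

Run:
```python
from h import *
s=r.observe();print(s["position"],s["force"],s["opening"])
f=r.grab_frame("wrist"); sd=r.grab_frame("side")
a=f["img"][60:340,180:480]; b=cv2.resize(sd["img"][150:260,150:290],None,fx=2.5,fy=2.5)
h=max(a.shape[0],b.shape[0]); o=np.zeros((h,a.shape[1]+b.shape[1],3),np.uint8); o[:a.shape[0],:a.shape[1]]=a;o[:b.shape[0],a.shape[1]:]=b
cv2.imwrite("pics/c6.png",o)
```

```text
[0.4359 0.3085 0.2021] [ 0.1824 -0.3258 -0.668 ] 0.05015989584103079
```

View pics/c6.png

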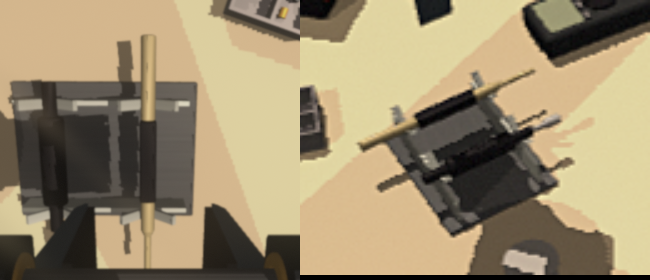

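```bash
python3 -c "
from cell import r
print(r.finish_job())"
```

```text
the job is handed in; nothing more can be done
None
```

I pushed the breaker button home and laid the push rod back in its notches. I handed the job in at about 16.4 s of the 64 s allowed.

- **Finding the hole:** Before probing, I saw a faint dark spot on the panel in the side camera, about 11 mm off the middle. I aimed there, and the tip went through the hole on the first try. I advanced in 2 mm steps checking the force, and did not need to sweep along the panel.
- **Pushing the button:** The tip moved in freely until it met the button. It then pushed at a steady 2.5–4 N for about 8 mm and hit a hard stop at about 18 N. That matches the button's 8 mm travel at about 4 N, but I judged "fully home" by feel only, as no camera could see the button.
- **Returning the rod:** The rod did not slip in the grip, to within a pixel in the wrist camera before and after the push. I put it back within 0.5 mm of where I picked it up. The last pictures show it level in both notches with the nut driver unmoved.
- **At hand-in:** The gripper was open and clear, about 15 cm above the rest. I did not re-check the other objects, but the arm passed well above them and I saw no unexpected contact force.

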